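# Sort the morning's water samples into the laboratory trays

### The job

Sort the five water samples standing on the bench into the trays for their tests: both amber glass bottles into the blue tray, both white plastic bottles into the yellow tray, and the red-lidded sterile cup into the green tray. Each must be left standing upright on the floor of its tray; set them down, do not drop them or knock any over. Leave the beaker and the conical flask standing where they are.

Things in the scene. Friction and masses are not known exactly. Their poses are not given: they have to be found in the camera images.
- amber_large_center (a point): the larger amber (brown) glass sample bottle, black ribbed screw cap, paper label: 112 mm high, round, straight body 50 mm across from the foot to 72 mm up, then a shoulder and a cap 30 mm across over the top 20 mm; 170 to 310 g. This point is on its upright axis, half-way up; z is its upright axis. Starts standing on the bench among the others, in a loose row nearer the robot than the trays.
- amber_small_center (a point): the smaller amber (brown) glass sample bottle, black ribbed screw cap, paper label: 96 mm high, round, straight body 40 mm across from the foot to 64 mm up, then a shoulder and a cap 25 mm across over the top 18 mm; 100 to 180 g. This point is on its upright axis, half-way up; z is its upright axis. Starts standing on the bench among the others, in a loose row nearer the robot than the trays.
- white_round_center (a point): round white plastic sample bottle with a blue screw cap: 104 mm high, straight body 48 mm across from the foot to 72 mm up, then a shoulder and a cap 38 mm across over the top 18 mm; 105 to 195 g. This point is on its upright axis, half-way up; z is its upright axis. Starts standing on the bench among the others, in a loose row nearer the robot than the trays.
- white_square_center (a point): square white plastic sample bottle with a blue screw cap: 102 mm high, straight square body 44 by 44 mm from the foot to 72 mm up, then a shoulder and a cap 32 mm across over the top 18 mm; 105 to 195 g. x and y are square to its flat sides. This point is on its upright axis, half-way up; z is its upright axis. Starts standing on the bench among the others, in a loose row nearer the robot than the trays.
- sterile_cup_center (a point): sterile sample cup, clear with a paper band and a red screw lid: 72 mm high, round, body about 47 to 52 mm across, the lid 56 mm across over the top 15 mm; 85 to 155 g. This point is on its upright axis, half-way up; z is its upright axis. Starts standing on the bench among the others, in a loose row nearer the robot than the trays.
- tray_blue: blue plastic sample tray, fixed to the bench, open on top, 110 mm (its x) by 170 mm (its y) and 40 mm high overall, walls and floor 4 mm thick, so inside 102 by 162 mm with the inner floor 4 mm above the bench; a lip stands 8 mm out beyond the two ends and 4 mm beyond the long sides. Origin at the centre of its underside, z up. Lies beyond the row of samples.
- tray_yellow: yellow plastic sample tray, fixed to the bench, open on top, 110 mm (its x) by 170 mm (its y) and 40 mm high overall, walls and floor 4 mm thick, so inside 102 by 162 mm with the inner floor 4 mm above the bench; a lip stands 8 mm out beyond the two ends and 4 mm beyond the long sides. Origin at the centre of its underside, z up. Lies beyond the row of samples.
- tray_green: green plastic sample tray, fixed to the bench, open on top, 110 mm (its x) by 170 mm (its y) and 40 mm high overall, walls and floor 4 mm thick, so inside 102 by 162 mm with the inner floor 4 mm above the bench; a lip stands 8 mm out beyond the two ends and 4 mm beyond the long sides. Origin at the centre of its underside, z up. Lies beyond the row of samples.
- beaker_center (a point): clear glass beaker, 52 mm across and 70 mm high, loose among the samples; it is to stay where it stands. This point is on its axis, half-way up (35 mm).
- flask_center (a point): clear glass conical flask, 66 mm across at the foot, 29 mm at the mouth, 102 mm high, loose among the samples; it is to stay where it stands. This point is on its axis, half-way up (51 mm).

How it is judged:
By the outcome, as a careful person would: the job done as asked, in the order asked, and still so for the second after the job is handed in, with the robot touching nothing.
It also fails if it takes over 118 s, if anything falls off the work surface, if the arm or the gripper's body presses on something with over 40 N, if the wrist force passes 120 N, or if a joint passes its speed limit or range.

### The arm

A 6-joint arm with a two-finger parallel gripper is mounted at the origin on the work surface. World frame = base frame: x ahead of the robot, y to its left, z up, the work surface at z = 0. Lengths are in mm, angles in rad, forces in N, time in s.
With the tool pointing down it reaches from about 250 to 775 mm from the base axis. Payload 8.9 kg.
Tool frame: the origin (TCP) lies between the finger pads; the fingertips stand 11 mm ahead of it and the grasp point (between the pads) lies 8 mm behind it (tcp_to_tips is the z of the fingertips in the tool frame, in mm); z points along the fingers, x is the direction in which the jaws open and shut, and the axes are right-handed (so a half turn about z gives the same grasp; the last joint's range is limited). The gripper opens to 85 mm and grips with 20 to 120 N. Pads are 22 mm wide; open, the fingers measure 114 mm over their backs; the gripper's body (76 mm by 85 mm) begins 54 mm behind the grasp point. The pads swing forward as they close: fully open they stand 13 mm farther back than shut.
Start: joints at [-1.267, 0.291, -0.153, 1.127, 0, 1.431], TCP at [224.949, -474.365, 242.305] pointing down, gripper open.
Joint ranges: [-2.52, 2.52], [-0.91, 1.74], [-1.3, 1.37], [-1.96, 2.02], [-1.52, 1.47], [-3.14, 3.14]. Speed limits (rad/s): [2.22, 2.22, 2.79, 3.14, 3.14, 3.14].

### API

Orientations are given as a rotation vector (axis times angle).
In Python, from bench import state, camera, camera_info, close_job, boxes_of, cut_out, pinpoint, tcp_to_tips gives the robot as it stands. The module is installed in compiled form; this text tells all that it offers.
- The arm moves only by the shell command python3 -m inch 'ROWS' [OPENING] [FORCE]. ROWS is JSON, a list that holds one entry, the list of rows, each a list of 4 numbers: the shift along the tool's x, y, z in mm, then the turn about the tool's z in rad. A call has exactly 8 rows; each row shifts and turns the commanded pose from where the row before left it, along the tool's axes as they then stand; what a row does not reach is not made up. A row lasts 1/10 s, in which the tool goes at most 50 mm and 8.59 degrees, less where a joint would pass 70% of its speed; a pose out of reach is approached as far as the arm can. A call is refused whole if a number of a shift passes 50 or a number of a turn 0.15, either way. A call with a gripper value outside its range is refused whole. OPENING is the closure, from 0 (fully open) to 1 (shut), set as the call begins (- or left out, the last holds). The fingers move at their own pace and stop on an object; FORCE is the grip in N (left out, the last holds). Time passes only in rows, so rows that do not move let the fingers close, or fill a call up. It gives the time, the measured TCP pose, the force and the opening at its end, in the units of the state.
- state(): the state, without advancing time (a new reading comes with each control period).
- camera(name): name is "scene" or "top" or "wrist"; returns (picture, depth): 400x640x3 uint8, red, green, blue; 400x640 float32, mm along the optical axis (not along the pixel's ray), 0 where there is no reading.
- camera_info(name): a dict with "camera_matrix" (3x3 intrinsics, pixels), "cam_to_world" (4x4, takes a point from camera to world coordinates). Camera axes: x right, y down, z forward; pixel columns grow to the right and rows downward; lengths in mm; the calibration is good to about 2 mm. A picture is of the moment at which its call begins: read the wrist's pose just before it. camera_info takes no time and is no camera call; for the wrist camera it gives the pose at the moment of the call.
- close_job(): hands the job in, once; it reports no verdict.
Trained networks look in the newest picture that a camera, given by its name, has taken for a name from the list of things; names that differ only in an ending like _2 or _b are one class to them, and where a whole thing is asked for, a point or a joint stands for the part that bears it (a point fixed in the world has none). Each returns a list of dicts, best first, with "conf" (0 to 1); they miss things now and then, are a little off and sometimes report something else, mostly with a low value. They report only what shows in the picture. A call takes as long as a camera call.
- boxes_of(camera, label): "rect" ([left, top, right, bottom] in pixels, round what is visible of it).
- cut_out(camera, label): "mask" (400x640 bool, what is visible of it) and "rect" ([left, top, right, bottom] in pixels, round what is visible of it).
- pinpoint(camera, label): "at" ([column, row] in pixels: a listed point, or the origin of a listed thing).
The state is a dict: "time_s": time; "joint_positions": joint angles; "joint_velocities": joint speeds; "effort": joint torques, N m; "eef_pos": TCP position; "tool_rot": TCP orientation; "ft_force": force on the tool from outside, world axes, zero at the start; "moment": the same for the moment, N m; "opening": finger opening in mm.
Only numpy, scipy, OpenCV 4.12 (cv2) and the standard library are available. Lean on these libraries where they do the work, as an engineer would, in place of code of your own. Each camera call takes 0.05 s, during which the arm holds its last target. There are 200 camera calls.

## Working session

There is one attempt and no reset: what is moved stays moved. The work goes in short steps, Python scripts to look and compute and a shell command to move; the robot and the scene stay as the last step left them, time stands still between calls to the robot, and variables do not carry over. Pictures are saved under pics/ and viewed, on a budget of 14 in all, crops included, one or two more only if the job needs it, and the job is handed in when it is done.

```bash
mkdir -p pics
cat > h.py <<'E'
import numpy as np, cv2
from bench import *
from scipy.spatial.transform import Rotation as R
def proj(cam,p):
    i=camera_info(cam);T=np.linalg.inv(np.array(i["cam_to_world"]));q=T[:3,:3]@np.array(p)+T[:3,3]
    u=np.array(i["camera_matrix"])@q;return u[:2]/u[2]
def onplane(cam,px,z):
    i=camera_info(cam);T=np.array(i["cam_to_world"]);K=np.array(i["camera_matrix"])
    d=T[:3,:3]@np.linalg.solve(K,[px[0],px[1],1]);c=T[:3,3]
    return c+d*(z-c[2])/d[2]
def save(n,rgb): cv2.imwrite("pics/"+n,rgb[:,:,::-1])
def S():
    s=state();r=R.from_rotvec(s["tool_rot"]).as_matrix()
    print("t",round(s["time_s"],2),"pos",np.round(s["eef_pos"],1),"x",np.round(r[:,0],3),"y",np.round(r[:,1],3),"z",np.round(r[:,2],3),"q",np.round(s["joint_positions"],2),"op",s["opening"],"F",np.round(s["ft_force"],1))
E
python3 - <<'E'
from h import *
S()
Z=dict(amber_large_center=56,amber_small_center=48,white_round_center=52,white_square_center=51,sterile_cup_center=36,tray_blue=0,tray_yellow=0,tray_green=0,beaker_center=35,flask_center=51)
a,_=camera("top");save("top.png",a)
b,_=camera("scene");save("scene.png",b)
for k,z in Z.items():
  for c in("top","scene"):
    r=pinpoint(c,k)
    print(k,c,[(round(x["conf"],2),np.round(x["at"]),np.round(onplane(c,x["at"],z)[:2],0)) for x in r[:2]])
print(camera_info("top")["cam_to_world"],tcp_to_tips)
S()
E
```

```text
t 0.0 pos [ 224.8 -474.   241.7] x [ 0.428 -0.904 -0.001] y [-0.904 -0.428 -0.   ] z [-0.     0.001 -1.   ] q [-1.27  0.29 -0.15  1.13 -0.    1.43] op 85.53128185746263 F [-0.2  0.6  0.3]
amber_large_center top [(0.91, array([315., 232.]), array([449.,   6.]))]
amber_large_center scene [(0.94, array([319., 178.]), array([450.,  -7.])), (0.22, array([241., 194.]), array([ 482., -212.]))]
amber_small_center top [(0.75, array([173., 243.]), array([428., 341.]))]
amber_small_center scene [(0.93, array([442., 164.]), array([430., 334.]))]
white_round_center top [(0.74, array([269., 239.]), array([433., 115.]))]
white_round_center scene [(0.64, array([366., 170.]), array([435., 122.]))]
white_square_center top [(0.85, array([453., 243.]), array([ 419., -325.])), (0.22, array([272., 238.]), array([436., 108.]))]
white_square_center scene [(0.92, array([201., 182.]), array([ 432., -317.]))]
sterile_cup_center top [(0.9, array([229., 221.]), array([478., 213.])), (0.47, array([309., 174.]), array([593.,  18.]))]
sterile_cup_center scene [(0.91, array([399., 191.]), array([498., 202.]))]
tray_
[... 591 characters left out ...]
ene [(0.9, array([236., 198.]), array([ 480., -227.]))]
flask_center top [(0.71, array([365., 235.]), array([ 440., -114.])), (0.37, array([267., 240.]), array([431., 119.]))]
flask_center scene [(0.97, array([280., 177.]), array([ 434., -109.]))]
[[-1.38705290e-02 -9.89807595e-01  1.41734024e-01  4.00410788e+02]
 [-9.99612225e-01  1.03035662e-02 -2.58695983e-02  8.03372126e+00]
 [ 2.41455590e-02 -1.42037888e-01 -9.89566688e-01  9.16892049e+02]
 [ 0.00000000e+00  0.00000000e+00  0.00000000e+00  1.00000000e+00]] 11.0
t 1.1 pos [ 225.  -474.4  242.3] x [ 0.429 -0.904 -0.   ] y [-0.904 -0.429  0.   ] z [-0.  0. -1.] q [-1.27  0.29 -0.15  1.13 -0.    1.43] op 85.31543405090548 F [ 0.7  0.1 -0.3]
```

```bash
ls pics
```

```text
scene.png
top.png
```

View pics/top.png

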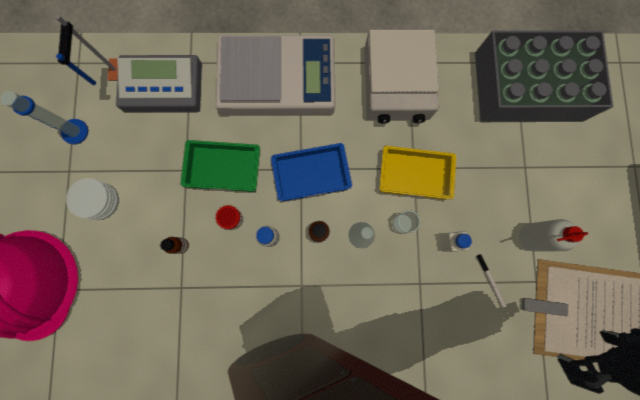

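View pics/scene.png

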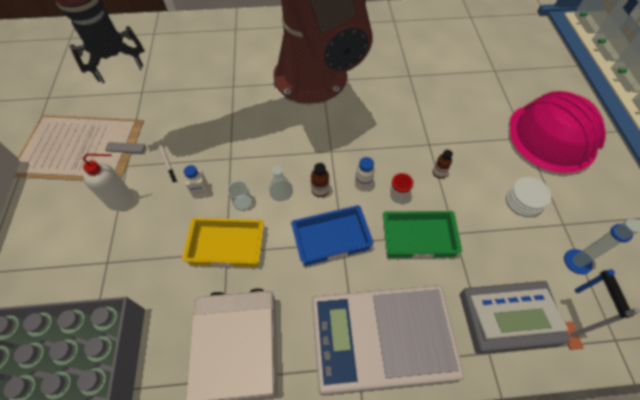

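The top view shows, left to right, amber small (172,245), cup (228,217), white round (267,237), amber large (319,232), flask (362,235), beaker (405,222) and square (460,241). The trays are green (222,167), blue (312,172) and yellow (417,172). The scene view agrees with this. Next I'll refine the positions from depth.

```bash
cat > cl.py <<'E'
from h import *
def cloud(cam,d,i=None):
    i=i or camera_info(cam);K=np.array(i["camera_matrix"]);T=np.array(i["cam_to_world"])
    v,u=np.mgrid[:400,:640];p=np.stack([(u-K[0,2])/K[0,0]*d,(v-K[1,2])/K[1,1]*d,d],-1)
    P=p@T[:3,:3].T+T[:3,3];P[d<=0]=np.nan;return P
E
python3 - <<'E'
from cl import *
a,d=camera("top");P=cloud("top",d)
print("bench z",np.round(np.nanmedian(P[250:270,200:400,2]),1))
for k,(x,y,h) in dict(amber_large=(449,0,112),amber_small=(429,338,96),white_round=(433,118,104),white_square=(425,-321,102),sterile_cup=(487,208,72),beaker=(474,-222,70),flask=(438,-112,102)).items():
    m=(np.hypot(P[...,0]-x,P[...,1]-y)<45)&(P[...,2]>h-9)&(P[...,2]<h+12)
    q=P[m];
    if len(q)<4: print(k,"few",len(q));continue
    (c,r)=cv2.minEnclosingCircle(q[:,:2].astype(np.float32)); print(k,len(q),"med z",np.round(np.median(q[:,2]),1),"mean",np.round(q.mean(0)[:2],1),"circ",np.round(c,1),round(r,1))
    if k=="white_square":
        m=(np.hypot(P[...,0]-x,P[...,1]-y)<45)&(P[...,2]>55)&(P[...,2]<85);print(len(P[m]),cv2.minAreaRect(P[m][:,:2].astype(np.float32)))
for k,(x,y) in dict(blue=(600,11),yellow=(597,-252),green=(617,238)).items():
    m=(abs(P[...,0]-x)<90)&(abs(P[...,1]-y)<115)&(P[...,2]>33)&(P[...,2]<46)
    q=P[m][:,:2].astype(np.float32);print(k,len(q),cv2.minAreaRect(q))
E
```

```text
bench z -0.3
amber_large 147 med z 111.6 mean [449.8  -2.2] circ [449.8  -1.9] 15.7
amber_small 125 med z 95.3 mean [422.5 338.8] circ [422.4 340.1] 13.5
white_round 236 med z 103.3 mean [440.6 119. ] circ [440.9 119.4] 20.0
white_square 179 med z 101.1 mean [ 422.5 -329.5] circ [ 422.3 -331. ] 17.3
214 ((422.4866638183594, -329.2010803222656), (44.11238479614258, 42.57063293457031), 4.9045562744140625)
sterile_cup 470 med z 71.9 mean [485.2 209.9] circ [485.5 210.5] 28.6
beaker 127 med z 70.1 mean [ 471.  -216.3] circ [ 470.5 -214.6] 26.8
flask 117 med z 101.6 mean [ 443.1 -110.1] circ [ 443.2 -110.2] 13.5
blue 931 ((600.0555419921875, 14.807144165039062), (119.00544738769531, 186.0265655517578), 10.037093162536621)
yellow 933 ((595.9564819335938, -251.41665649414062), (186.3279571533203, 118.5255126953125), 83.06102752685547)
green 966 ((617.3812255859375, 238.5210723876953), (186.99667358398438, 118.62619018554688), 85.67988586425781)
```

```bash
python3 -m inch '[[[0,0,-10,-0.14],[0,-30,0,-0.14],[0,-30,0,-0.14],[0,-30,0,-0.14],[0,-30,0,-0.14],[0,-30,0,-0.14],[0,0,0,-0.14],[0,0,0,-0.14]]]' 0 30; python3 -c "from h import *;S()"
```

```text
time_s: 1.95
eef_pos: [321.1, -361.8, 252.5]
tool_rot: [3.141, -0.001, 0.0]
ft_force: [0.3, -0.0, 0.5]
opening: 85.4
t 1.95 pos [ 321.1 -361.8  252.5] x [ 1. -0.  0.] y [-0. -1.  0.] z [ 0. -0. -1.] q [-1.    0.21 -0.24  1.13  0.    0.58] op 85.36275129430699 F [ 0.3 -0.   0.5]
```

```bash
python3 -m inch '[[[25,-8,0,0],[25,-8,0,0],[25,-8,0,0],[26,-8,0,0],[0,0,30,-0.085],[0,0,30,0],[0,0,30,0],[0,0,20,0]]]' 0 30
python3 - <<'E'
from h import *
S();a,_=camera("wrist");save("w1.png",a)
E
```

```text
time_s: 2.75
eef_pos: [421.3, -330.7, 140.3]
tool_rot: [-3.138, -0.121, 0.002]
ft_force: [-0.4, 0.0, 1.2]
opening: 85.3
t 2.75 pos [ 421.3 -330.7  140.3] x [ 0.997  0.077 -0.001] y [ 0.077 -0.997 -0.001] z [-0.001  0.001 -1.   ] q [-0.8   0.39 -0.29  0.89 -0.    0.69] op 85.30818717088377 F [-0.4  0.   1.2]
```

View pics/w1.png

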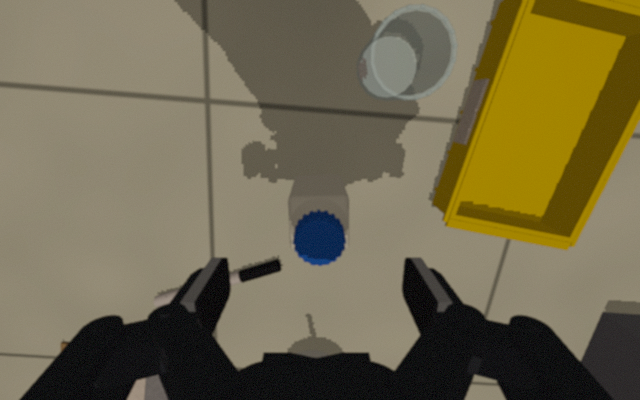

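The square bottle's cap is at (319,237), midway between the jaws (about 316), and its sides line up with them. I'll go down and grip.

```bash
python3 -m inch '[[[1,-1,15,0],[0,0,18,0],[0,0,18,0],[0,0,18,0],[0,0,18,0],[0,0,3,0],[0,0,0,0],[0,0,0,0]]]' 0 30; python3 -m inch '[[[0,0,0,0],[0,0,0,0],[0,0,0,0],[0,0,0,0],[0,0,0,0],[0,0,0,0],[0,0,0,0],[0,0,0,0]]]' 1 35; python3 -m inch '[[[0,0,-5,0],[0,0,-10,0],[0,0,-15,0],[0,0,-20,0],[0,0,-20,0],[0,0,-10,0],[0,0,0,0],[0,0,0,0]]]'; python3 -c "from h import *;S()"
```

```text
time_s: 3.6
eef_pos: [423.3, -330.9, 53.3]
tool_rot: [3.138, 0.121, 0.001]
ft_force: [0.6, -0.9, 0.1]
opening: 85.4
time_s: 4.4
eef_pos: [423.1, -330.6, 52.9]
tool_rot: [3.139, 0.121, 0.001]
ft_force: [0.3, -0.3, 5.4]
opening: 43.5
time_s: 5.2
eef_pos: [422.6, -330.2, 132.0]
tool_rot: [-3.139, -0.121, 0.0]
ft_force: [0.0, 0.2, -2.8]
opening: 43.6
t 5.2 pos [ 422.6 -330.2  132. ] x [ 0.997  0.077 -0.   ] y [ 0.077 -0.997 -0.   ] z [-0.  0. -1.] q [-0.8   0.4  -0.3   0.87  0.    0.69] op 43.601458344767074 F [ 0.   0.2 -2.8]
```

```bash
python3 -m inch '[[[0,0,0,0.077],[25,-5,0,0],[30,-6,0,0],[30,-7,0,0],[30,-7,0,0],[30,-7,0,0],[23,-5,0,0],[0,0,0,0]]]'; python3 -m inch '[[[0,0,15,0],[0,0,20,0],[0,0,15,0],[0,0,10,0],[0,0,6,0],[0,0,3,0],[0,0,0,0],[0,0,0,0]]]'; python3 -c "from h import *;S()"
```

```text
time_s: 6.0
eef_pos: [592.7, -292.0, 130.4]
tool_rot: [-3.141, -0.004, 0.001]
ft_force: [-0.1, -0.0, -2.3]
opening: 43.5
time_s: 6.8
eef_pos: [591.1, -293.6, 63.9]
tool_rot: [3.141, 0.0, 0.001]
ft_force: [-0.0, -0.7, -1.3]
opening: 43.8
t 6.8 pos [ 591.1 -293.6   63.9] x [1.    0.    0.001] y [ 0.    -1.     0.001] z [ 0.001 -0.001 -1.   ] q [-0.57  0.68 -0.01  0.88 -0.    1.  ] op 43.76366052089307 F [-0.  -0.7 -1.3]
```

```bash
python3 -m inch '[[[0,0,2,0],[0,0,1.5,0],[0,0,1,0],[0,0,1,0],[0,0,0.5,0],[0,0,0.5,0],[0,0,0,0],[0,0,0,0]]]'
```

```text
time_s: 7.6
eef_pos: [590.8, -293.4, 57.0]
tool_rot: [3.142, 0.0, 0.0]
ft_force: [-1.1, 0.9, 2.4]
opening: 43.2
```

```bash
python3 -m inch '[[[0,0,0,0],[0,0,0,0],[0,0,0,0],[0,0,0,0],[0,0,-10,0],[0,0,-30,0],[0,0,-40,0],[0,0,-45,0]]]' 0; python3 -m inch '[[[-15,-25,0,0],[-18,-40,0,0],[-18,-45,0,0],[-18,-45,0,0],[-18,-45,0,0],[-18,-45,0,0],[-18,-45,0,0],[-18,-45,0,0]]]';python3 -m inch '[[[-9,-40,0,0],[0,-25,0,0],[0,-12,0,0],[0,0,15,0],[0,0,25,0],[0,0,10,0],[0,0,0,0],[0,0,0,0]]]'
python3 - <<'E'
from cl import *
S();a,d=camera("wrist");b,db=camera("top");save("w2.png",a)
P=cloud("top",db)
m=(np.hypot(P[...,0]-591,P[...,1]+293)<40)&(P[...,2]>92);q=P[m];print(len(q),np.round(q.mean(0),1) if len(q) else "")
E
```

```text
time_s: 8.4
eef_pos: [590.1, -293.0, 183.1]
tool_rot: [-3.141, 0.0, 0.002]
ft_force: [0.0, -0.2, 0.2]
opening: 85.4
time_s: 9.2
eef_pos: [449.0, 43.1, 182.7]
tool_rot: [3.142, -0.001, 0.002]
ft_force: [0.4, 0.3, 0.0]
opening: 85.3
time_s: 10.0
eef_pos: [441.2, 118.3, 132.4]
tool_rot: [3.142, -0.001, 0.001]
ft_force: [0.4, -0.7, -0.1]
opening: 85.6
t 10.0 pos [441.2 118.3 132.4] x [ 1.    -0.001  0.   ] y [-0.001 -1.     0.   ] z [ 0. -0. -1.] q [ 0.1   0.26 -0.51  0.8  -0.    1.67] op 85.64097823418983 F [ 0.4 -0.7 -0.1]
177 [ 588.8 -291.6  104.1]
```

View pics/w2.png

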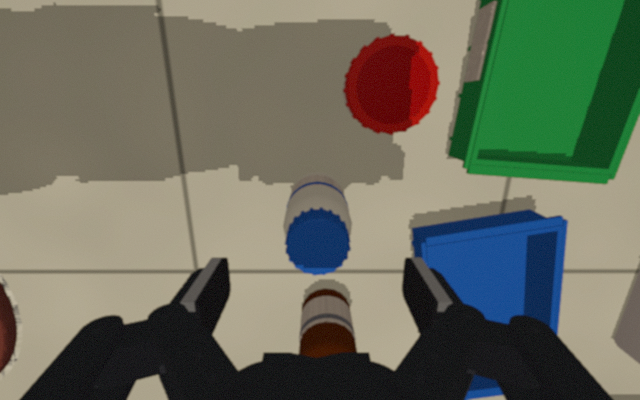

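The round white cap is at (317,240), midway between the jaws. The square bottle is confirmed upright in the yellow tray, with its top at about 104 mm.

```bash
python3 -m inch '[[[0,-1,15,0],[0,0,18,0],[0,0,18,0],[0,0,18,0],[0,0,10,0],[0,0,1,0],[0,0,0,0],[0,0,0,0]]]' 0 ; python3 -m inch '[[[0,0,0,0],[0,0,0,0],[0,0,0,0],[0,0,0,0],[0,0,0,0],[0,0,0,0],[0,0,0,0],[0,0,0,0]]]' 1 35; python3 -m inch '[[[0,0,-5,0],[0,0,-10,0],[0,0,-20,0],[0,0,-30,0],[0,0,-30,0],[0,0,-25,0],[0,0,-10,0],[0,0,0,0]]]'; python3 -m inch '[[[15,20,0,0],[20,40,0,0],[20,45,0,0],[20,45,0,0],[20,45,0,0],[20,45,0,0],[20,40,0,0],[20,30,0,0]]]';python3 -m inch '[[[5,19,0,0],[0,0,15,0],[0,0,30,0],[0,0,30,0],[0,0,25,0],[0,0,10,0],[0,0,5,0],[0,0,0,0]]]'
```

```text
time_s: 10.9
eef_pos: [441.5, 119.7, 52.6]
tool_rot: [-3.141, 0.0, -0.002]
ft_force: [0.3, 0.6, 0.4]
opening: 85.5
time_s: 11.7
eef_pos: [441.1, 119.7, 52.3]
tool_rot: [-3.142, -0.0, -0.001]
ft_force: [-1.3, 0.2, 5.6]
opening: 47.2
time_s: 12.5
eef_pos: [441.6, 119.7, 183.1]
tool_rot: [-3.141, 0.0, -0.004]
ft_force: [-0.1, -0.6, -1.1]
opening: 47.7
time_s: 13.3
eef_pos: [595.4, -192.9, 179.7]
tool_rot: [-3.141, 0.003, 0.004]
ft_force: [-0.2, 0.3, -0.8]
opening: 47.2
time_s: 14.1
eef_pos: [600.6, -209.3, 66.4]
tool_rot: [-3.141, 0.0, 0.001]
ft_force: [-0.0, -0.7, -1.0]
opening: 47.1
```

```bash
python3 -m inch '[[[0,0,3,0],[0,0,2,0],[0,0,1.5,0],[0,0,1,0],[0,0,1,0],[0,0,0.5,0],[0,0,0.5,0],[0,0,0,0]]]'
```

```text
time_s: 14.9
eef_pos: [600.7, -209.4, 57.3]
tool_rot: [-3.142, -0.0, 0.0]
ft_force: [-0.4, 0.4, -0.7]
opening: 47.5
```

```bash
python3 -m inch '[[[0,0,0.5,0],[0,0,0.5,0],[0,0,0.3,0],[0,0,0,0],[0,0,0,0],[0,0,0,0],[0,0,0,0],[0,0,0,0]]]'
```

```text
time_s: 15.7
eef_pos: [600.9, -209.4, 56.4]
tool_rot: [3.141, -0.0, 0.0]
ft_force: [-1.6, 1.2, 5.9]
opening: 46.9
```

```bash
python3 -m inch '[[[0,0,0,0],[0,0,0,0],[0,0,0,0],[0,0,0,0],[0,0,-10,0],[0,0,-30,0],[0,0,-40,0],[0,0,-45,0]]]' 0; python3 -m inch '[[[-20,-30,0,0],[-25,-40,0,0],[-30,-40,0,0],[-30,-40,0,0],[-30,-35,0,0],[-16,-22,0,0],[0,0,20,0],[0,0,25,0]]]'
python3 - <<'E'
from cl import *
S();a,d=camera("wrist");b,db=camera("top");save("w3.png",a)
P=cloud("top",db)
for x,y in((591,-293),(601,-210)):
  m=(np.hypot(P[...,0]-x,P[...,1]-y)<35)&(P[...,2]>92);q=P[m];print(len(q),np.round(q.mean(0),1) if len(q) else "")
E
```

```text
time_s: 16.5
eef_pos: [600.1, -209.0, 182.3]
tool_rot: [-3.141, 0.0, 0.002]
ft_force: [0.8, -0.6, -0.7]
opening: 85.3
time_s: 17.3
eef_pos: [450.7, -1.8, 137.4]
tool_rot: [3.141, 0.003, 0.007]
ft_force: [0.7, -0.3, -1.0]
opening: 85.3
t 17.3 pos [450.7  -1.8 137.4] x [1.    0.002 0.004] y [ 0.002 -1.     0.001] z [ 0.004 -0.001 -1.   ] q [-0.17  0.24 -0.52  0.8  -0.    1.4 ] op 85.33679986729436 F [ 0.7 -0.3 -1. ]
178 [ 588.9 -291.6  104.1]
245 [ 598.7 -207.3  106.1]
```

View pics/w3.png

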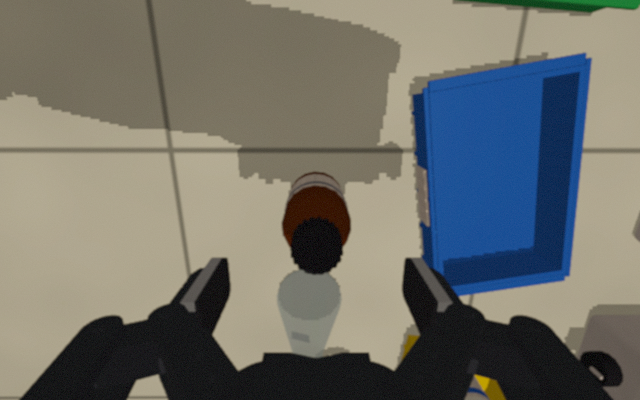

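Amber large's cap is at (316,245), midway between the jaws, with the flask clear behind it. Both white bottles are standing in the yellow tray at the expected height.

```bash
python3 -m inch '[[[0,0,15,0],[0,0,18,0],[0,0,18,0],[0,0,18,0],[0,0,14,0],[0,0,2,0],[0,0,0,0],[0,0,0,0]]]' 0 ; python3 -m inch '[[[0,0,0,0],[0,0,0,0],[0,0,0,0],[0,0,0,0],[0,0,0,0],[0,0,0,0],[0,0,0,0],[0,0,0,0]]]' 1 45; python3 -m inch '[[[0,0,-5,0],[0,0,-10,0],[0,0,-20,0],[0,0,-30,0],[0,0,-15,0],[0,0,0,0],[0,0,0,0],[0,0,0,0]]]'; python3 -m inch '[[[15,2,0,0],[25,4,0,0],[30,5,0,0],[30,5,0,0],[30,5,0,0],[20,3,0,0],[7,1,0,0],[0,0,0,0]]]';python3 -m inch '[[[0,0,15,0],[0,0,20,0],[0,0,15,0],[0,0,10,0],[0,0,5,0],[0,0,2,0],[0,0,0,0],[0,0,0,0]]]'
```

```text
time_s: 18.2
eef_pos: [450.6, -2.6, 52.1]
tool_rot: [3.141, -0.0, 0.002]
ft_force: [0.3, 0.6, -0.3]
opening: 85.7
time_s: 19.0
eef_pos: [450.3, -2.4, 51.7]
tool_rot: [3.141, 0.0, 0.002]
ft_force: [-0.1, -0.2, 7.5]
opening: 49.3
time_s: 19.8
eef_pos: [449.0, -2.2, 130.2]
tool_rot: [-3.141, 0.0, 0.002]
ft_force: [-0.3, -0.3, -2.9]
opening: 49.0
time_s: 20.6
eef_pos: [606.4, -27.3, 129.6]
tool_rot: [-3.141, 0.0, 0.003]
ft_force: [-0.4, 0.0, -1.1]
opening: 49.0
time_s: 21.4
eef_pos: [607.2, -27.4, 64.7]
tool_rot: [3.141, 0.0, 0.002]
ft_force: [-0.5, 0.3, -1.2]
opening: 48.9
```

```bash
python3 -m inch '[[[0,0,3,0],[0,0,2,0],[0,0,1,0],[0,0,1,0],[0,0,0.7,0],[0,0,0.5,0],[0,0,0.5,0],[0,0,0,0]]]'
```

```text
time_s: 22.2
eef_pos: [606.8, -27.4, 55.7]
tool_rot: [3.141, -0.0, 0.0]
ft_force: [-2.4, -0.3, 3.6]
opening: 48.5
```

```bash
python3 -m inch '[[[0,0,0,0],[0,0,0,0],[0,0,0,0],[0,0,0,0],[0,0,-10,0],[0,0,-30,0],[0,0,-40,0],[0,0,-45,0]]]' 0; python3 -m inch '[[[-10,-20,0,0],[-20,-40,0,0],[-24,-48,0,0],[-24,-48,0,0],[-24,-48,0,0],[-24,-48,0,0],[-24,-48,0,0],[-22,-40,0,0]]]'; python3 -m inch '[[[-12,-26,0,0],[0,0,20,0],[0,0,25,0],[0,0,10,0],[0,0,0,0],[0,0,0,0],[0,0,0,0],[0,0,0,0]]]'
python3 - <<'E'
from cl import *
S();a,d=camera("wrist");b,db=camera("top");save("w4.png",a)
P=cloud("top",db)
for x,y in((607,-27),(422,339)):
  m=(np.hypot(P[...,0]-x,P[...,1]-y)<35)&(P[...,2]>88)&(P[...,2]<120);q=P[m];print(len(q),np.round(q.mean(0),1) if len(q) else "")
E
```

```text
time_s: 23.0
eef_pos: [606.0, -27.2, 181.6]
tool_rot: [-3.141, -0.0, 0.002]
ft_force: [0.8, -0.5, 0.2]
opening: 85.3
time_s: 23.8
eef_pos: [441.9, 298.2, 181.3]
tool_rot: [-3.141, -0.001, -0.002]
ft_force: [1.1, -0.3, 0.2]
opening: 85.3
time_s: 24.6
eef_pos: [431.7, 322.4, 126.3]
tool_rot: [-3.141, 0.001, -0.002]
ft_force: [-0.5, -0.1, 0.5]
opening: 85.2
t 24.6 pos [431.7 322.4 126.3] x [ 1.    -0.     0.001] y [-0.    -1.    -0.001] z [ 0.001  0.001 -1.   ] q [ 0.51  0.41 -0.31  0.86  0.    2.08] op 85.22819752509818 F [-0.5 -0.1  0.5]
204 [602.5 -26.3 109.2]
122 [422.5 338.7  95.1]
```

View pics/w4.png

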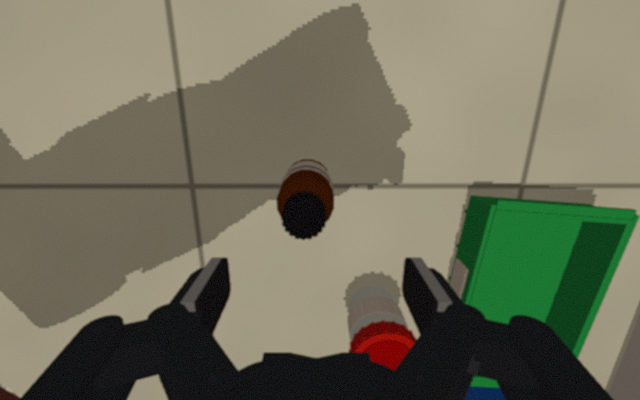

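The small amber's cap is at (303,215), slightly off-centre because some travel was clipped. I need to shift −9 mm in x and +16.5 mm in y, then descend.

```bash
python3 -m inch '[[[-9,-17,0,0],[0,0,10,0],[0,0,20,0],[0,0,20,0],[0,0,15,0],[0,0,8,0],[0,0,3,0],[0,0,0,0]]]' 0 ; python3 -m inch '[[[0,0,0,0],[0,0,0,0],[0,0,0,0],[0,0,0,0],[0,0,0,0],[0,0,0,0],[0,0,0,0],[0,0,0,0]]]' 1 35; python3 -m inch '[[[0,0,-5,0],[0,0,-10,0],[0,0,-20,0],[0,0,-30,0],[0,0,-30,0],[0,0,-15,0],[0,0,0,0],[0,0,0,0]]]'; python3 -m inch '[[[15,25,0,0],[24,40,0,0],[24,40,0,0],[24,40,0,0],[24,40,0,0],[24,40,0,0],[20,35,0,0],[10,20,0,0]]]'
```

```text
time_s: 25.5
eef_pos: [422.0, 339.1, 49.3]
tool_rot: [3.141, -0.0, -0.0]
ft_force: [-0.0, 0.1, 0.4]
opening: 85.4
time_s: 26.3
eef_pos: [422.4, 339.5, 49.9]
tool_rot: [-3.141, 0.0, -0.002]
ft_force: [0.1, -0.9, 5.5]
opening: 39.2
time_s: 27.1
eef_pos: [421.8, 339.1, 159.2]
tool_rot: [-3.142, 0.0, 0.0]
ft_force: [-0.6, 0.1, -2.2]
opening: 39.1
time_s: 27.9
eef_pos: [587.5, 56.2, 157.6]
tool_rot: [3.141, -0.004, -0.003]
ft_force: [0.3, 0.4, -1.9]
opening: 38.9
```

```bash
python3 -m inch '[[[6,0,0,0],[0,0,15,0],[0,0,25,0],[0,0,25,0],[0,0,20,0],[0,0,8,0],[0,0,3,0],[0,0,0,0]]]'; python3 -m inch '[[[0,0,3,0],[0,0,2,0],[0,0,1,0],[0,0,1,0],[0,0,0.7,0],[0,0,0.5,0],[0,0,0.5,0],[0,0,0,0]]]'
```

```text
time_s: 28.7
eef_pos: [592.9, 59.6, 63.3]
tool_rot: [-3.141, -0.001, 0.0]
ft_force: [-1.3, -0.2, -1.6]
opening: 38.9
time_s: 29.5
eef_pos: [593.0, 59.2, 54.6]
tool_rot: [-3.142, 0.0, 0.0]
ft_force: [-0.1, -1.2, -1.4]
opening: 38.9
```

```bash
python3 -m inch '[[[0,0,0.4,0],[0,0,0.4,0],[0,0,0.3,0],[0,0,0,0],[0,0,0,0],[0,0,0,0],[0,0,0,0],[0,0,0,0]]]'
```

```text
time_s: 30.3
eef_pos: [593.1, 59.2, 53.9]
tool_rot: [3.142, -0.0, 0.001]
ft_force: [-0.3, 0.2, 6.0]
opening: 38.9
```

```bash
python3 -m inch '[[[0,0,0,0],[0,0,0,0],[0,0,0,0],[0,0,0,0],[0,0,-10,0],[0,0,-30,0],[0,0,-40,0],[0,0,-45,0]]]' 0; python3 -m inch '[[[-18,-25,0,0],[-25,-35,0,0],[-25,-35,0,0],[-25,-35,0,0],[-15,-21,0,0],[0,0,20,0],[0,0,25,0],[0,0,10,0]]]'
python3 - <<'E'
from cl import *
S();a,d=camera("wrist");b,db=camera("top");save("w5.png",a);save("top2.png",b)
P=cloud("top",db)
for x,y,h in((607,-27,106),(593,59,90)):
  m=(np.hypot(P[...,0]-x,P[...,1]-y)<35)&(P[...,2]>h)&(P[...,2]<120);q=P[m];print(len(q),np.round(q.mean(0),1) if len(q) else "")
E
```

```text
time_s: 31.1
eef_pos: [592.1, 59.2, 179.8]
tool_rot: [-3.142, 0.0, 0.002]
ft_force: [1.7, 0.1, 1.0]
opening: 85.5
time_s: 31.9
eef_pos: [483.9, 210.3, 122.5]
tool_rot: [3.141, 0.001, -0.002]
ft_force: [-0.0, -1.0, 0.5]
opening: 85.6
t 31.9 pos [483.9 210.3 122.5] x [ 1.     0.001 -0.002] y [ 0.001 -1.     0.   ] z [-0.002 -0.    -1.   ] q [ 0.27  0.4  -0.34  0.84  0.    1.84] op 85.58621175941472 F [-0.  -1.   0.5]
149 [604.9 -26.5 114.9]
111 [592.6  60.3  98.8]
```

View pics/w5.png

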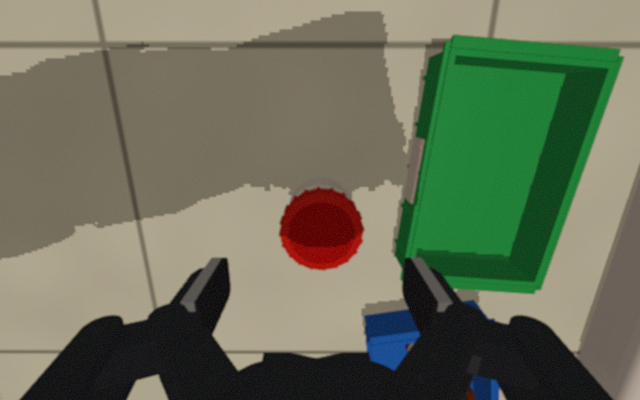

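The lid is at (321,228), about 1.5 mm right of the jaw centre. I'll grip the lid from here.

```bash
python3 -m inch '[[[2,0,5,0],[0,0,15,0],[0,0,18,0],[0,0,18,0],[0,0,12,0],[0,0,4,0],[0,0,0,0],[0,0,0,0]]]' 0 ; python3 -m inch '[[[0,0,0,0],[0,0,0,0],[0,0,0,0],[0,0,0,0],[0,0,0,0],[0,0,0,0],[0,0,0,0],[0,0,0,0]]]' 1 35; python3 -m inch '[[[0,0,-5,0],[0,0,-10,0],[0,0,-20,0],[0,0,-30,0],[0,0,-15,0],[0,0,0,0],[0,0,0,0],[0,0,0,0]]]'
python3 - <<'E'
from h import *
S();a,_=camera("scene");save("s2.png",cv2.resize(a[100:300,150:500],None,fx=2,fy=2))
E
```

```text
time_s: 32.8
eef_pos: [487.6, 210.4, 52.2]
tool_rot: [-3.141, 0.0, -0.002]
ft_force: [-0.2, -0.8, -0.3]
opening: 85.3
time_s: 33.6
eef_pos: [487.4, 210.4, 52.3]
tool_rot: [-3.141, -0.0, -0.002]
ft_force: [-1.2, 0.2, 7.2]
opening: 54.7
time_s: 34.4
eef_pos: [486.2, 210.0, 130.6]
tool_rot: [3.141, -0.0, -0.002]
ft_force: [-0.7, -0.2, -0.8]
opening: 54.9
t 34.4 pos [486.2 210.  130.6] x [ 1.    -0.    -0.002] y [-0. -1.  0.] z [-0.002 -0.    -1.   ] q [ 0.27  0.39 -0.32  0.86  0.    1.84] op 54.898578290377074 F [-0.7 -0.2 -0.8]
```

View pics/s2.png

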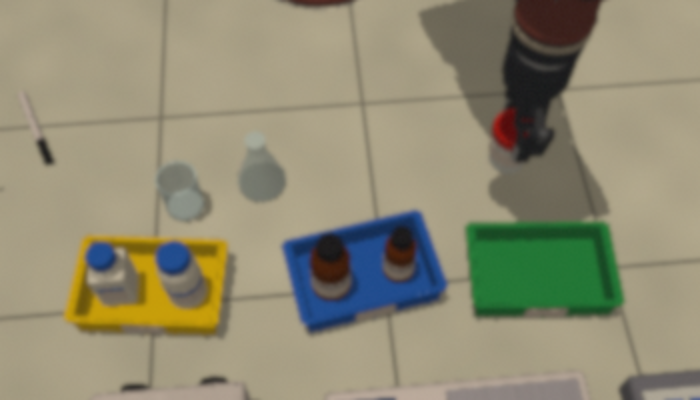

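All four bottles are upright in the right trays: whites at crop (110,275) and (180,275), ambers at (330,265) and (400,255). The cup is held level at (510,140). Next it goes to the green centre at (617,238.5).

```bash
python3 -m inch '[[[15,-3,0,0],[30,-6,0,0],[30,-7,0,0],[30,-7,0,0],[20,-4,0,0],[5,-1,0,0],[0,0,0,0],[0,0,0,0]]]'; python3 -m inch '[[[0,0,15,0],[0,0,20,0],[0,0,15,0],[0,0,10,0],[0,0,5,0],[0,0,2,0],[0,0,0,0],[0,0,0,0]]]';python3 -m inch '[[[0,0,2,0],[0,0,2,0],[0,0,1,0],[0,0,1,0],[0,0,0.5,0],[0,0,0.5,0],[0,0,0,0],[0,0,0,0]]]'
```

```text
time_s: 35.25
eef_pos: [615.6, 238.0, 130.8]
tool_rot: [3.141, 0.0, -0.003]
ft_force: [0.2, 0.8, -2.3]
opening: 55.0
time_s: 36.05
eef_pos: [617.4, 238.4, 65.2]
tool_rot: [-3.141, -0.0, -0.002]
ft_force: [-0.2, 0.4, -0.7]
opening: 55.1
time_s: 36.85
eef_pos: [617.0, 238.2, 57.5]
tool_rot: [-3.142, 0.0, -0.0]
ft_force: [-0.0, -1.1, -1.9]
opening: 54.9
```

```bash
python3 -m inch '[[[0,0,0.5,0],[0,0,0.5,0],[0,0,0.4,0],[0,0,0.2,0],[0,0,0,0],[0,0,0,0],[0,0,0,0],[0,0,0,0]]]'
```

```text
time_s: 37.65
eef_pos: [617.0, 238.3, 56.4]
tool_rot: [-3.142, -0.0, -0.0]
ft_force: [-1.9, 0.0, 5.8]
opening: 55.2
```

Contact felt. I'll release, rise and back away, then check.

```bash
python3 -m inch '[[[0,0,0,0],[0,0,0,0],[0,0,0,0],[0,0,0,0],[0,0,-10,0],[0,0,-30,0],[0,0,-40,0],[0,0,-45,0]]]' 0; python3 -m inch '[[[-20,0,-20,0],[-40,0,-20,0],[-45,0,0,0],[-45,0,0,0],[-45,0,0,0],[-40,0,0,0],[-20,0,0,0],[0,0,0,0]]]'
python3 - <<'E'
from cl import *
S();b,db=camera("top");a,_=camera("scene");save("s3.png",cv2.resize(a[100:300,150:500],None,fx=2,fy=2))
P=cloud("top",db)
for k,x,y,h in(("aL",607,-27,116),("aS",593,59,100),("wR",601,-209,108),("wS",591,-293,106),("cup",617,238,76),("beaker",471,-216,70),("flask",443,-110,102)):
  m=(np.hypot(P[...,0]-x,P[...,1]-y)<40)&(abs(P[...,2]-h)<8);q=P[m];print(k,len(q),np.round(q.mean(0),1) if len(q) else "","expect top",h)
E
```

```text
time_s: 38.45
eef_pos: [616.3, 238.0, 182.2]
tool_rot: [3.141, 0.0, -0.002]
ft_force: [1.3, 0.6, -0.4]
opening: 85.7
time_s: 39.25
eef_pos: [359.6, 238.2, 221.9]
tool_rot: [-3.141, -0.002, -0.0]
ft_force: [0.3, -0.4, -0.3]
opening: 85.6
t 39.25 pos [359.6 238.2 221.9] x [1.    0.002 0.   ] y [ 0.002 -1.    -0.   ] z [ 0.  0. -1.] q [ 0.42  0.13 -0.42  1.02  0.    1.98] op 85.60185349279219 F [ 0.3 -0.4 -0.3]
aL 147 [605.  -26.4 115.1] expect top 116
aS 110 [592.7  60.4  98.9] expect top 100
wR 225 [ 599.3 -208.2  107. ] expect top 108
wS 165 [ 589.  -292.3  104.7] expect top 106
cup 454 [614.3 237.9  75.6] expect top 76
beaker 124 [ 471.1 -216.8   69.1] expect top 70
flask 117 [ 443.1 -110.1  101.5] expect top 102
```

View pics/s3.png

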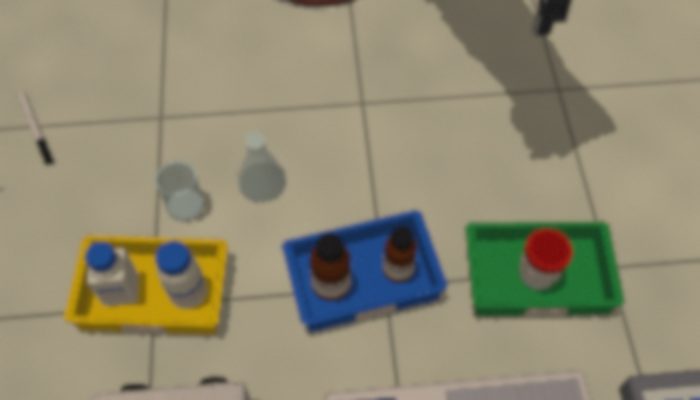

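All five samples stand upright in their trays, with the cup at (545,258) in the green one. The beaker and flask haven't moved. I'll hand the job in.

```bash
python3 -c "from bench import *;print(close_job())"
```

```text
the job is handed in; nothing more can be done
None
```

The job is handed in: both amber bottles are in the blue tray, both white bottles in the yellow tray, and the red-lidded cup in the green tray. Each was lowered until the wrist force showed it touching the tray floor, then released. It took about 39 s of the 118 s allowed.

The last checks, with the gripper open and clear of everything:
- **Samples:** the top camera's depth put every top within 1.5 mm of the height expected for standing on a tray floor. The scene picture showed all five upright.
- **Beaker and flask:** both were within 1 mm of where they started.
- **Disagreement:** the top camera read up to about 3 mm from where the gripper released the samples. That is close to its 2 mm calibration, and they sit well inside the trays.

No check failed, and the close-job call gives no verdict.

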